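Stow the sextant case over the berth sill

TASK

Stow the larger of the two white cases in the low oak-railed berth. Take it by its handle, tip its front edge up onto the raised sill and let go, so that it rests there with its tail still on the table; then push it from behind over the sill until it drops flat inside, pointing straight in. Never lift the whole case off the table, and leave the small case where it stands.

Things in the scene. Friction and masses are not known exactly. Their poses are not given: they have to be found in the camera images.
- sextant_case: Larger white case, box 200 mm long (x), 120 wide (y), 75 high, 0.64 to 0.96 kg. Origin: middle of lower tail edge (end away from berth), +x to its front. Bridge handle on the lid, lying along x: bar 60 long, 16 wide (y), 14 high, middle at x 165, y 0, z 103 mm, 21 mm free below it; pinch it across y. Starts flat on the table, front 15 to 45 mm short of the sill, up to 7 degrees askew.
- case_front (a point): Middle of the lower front edge of the larger case, at x = 200 mm in the case's frame; axes as the case's.
- berth: Fixed oak frame; its floor is the table (z = 0). Origin: on the table, middle of the sill's outer face; +x over the sill into the berth, y along the sill. Sill 14 mm high, x 0 to 14 mm. Inside: x 14 to 264, y -170 to 170 mm; side rails 22 high, back rail 30 high. A case pushed in tips inwards as its middle passes the sill, its tail rising to about 30 mm, then dropping behind the sill.
- small_case: Small white case, 140 x 95 x 55 mm, of like make (its bar handle tops out at 90 mm), standing beside the larger one before the same sill, on either side; to be left alone. Origin: middle of the lower edge of its tail end, +x towards its front end.
Not all that is in view belongs to the job. What is shaped like the sextant_case but pink is not meant.

How it is judged (in metres and radians):
On the way, in this order (a step that is already met when the one before it is completed fails the run):
1. the larger case has been let go with its front edge resting up on the sill and its tail on the table (x of case_front in the frame of berth between 0.002 and 0.11 m and height (world z) of case_front above 0.011 m and height (world z) of sextant_case below 0.008 m and contact force between the fingers and sextant_case below 0.2 N), for 0.3 s.
2. the case is being pushed from behind its tail while it slides over the sill (contact force between the fingers and sextant_case above 0.3 N and x of the grasp point in the frame of sextant_case below 0 m and x of case_front in the frame of berth above 0.05 m), for 0.1 s.
At the end, for the whole second after the job is handed in: The larger case lies flat (within 3 degrees, both ends within 5 mm of the table) and still inside the berth, its tail end behind the sill, pointing into the berth within 15 degrees (x of sextant_case in the frame of berth above 0.012 m and x of case_front in the frame of berth below 0.27 m and y of sextant_case in the frame of berth between -0.15 and 0.15 m and height (world z) of each of sextant_case, case_front below 0.005 m and angle between sextant_case's own z axis and vertical below 0.05 rad and angle between the x axis of sextant_case and the x axis of berth, either way round below 0.26 rad and linear speed of sextant_case below 0.02 m/s); the robot touches nothing.
It fails at once if the whole larger case lifted: both its ends more than 30 mm above the table (height (world z) of each of sextant_case, case_front above 0.03 m).
It fails at once if the small case moved by more than 25 mm (distance of small_case from where it was at the start of the episode above 0.025 m).
It also fails if it takes over 51 s, if anything falls off the work surface, if the arm or the gripper's body presses on something with over 40 N, if the wrist force passes 120 N, or if a joint passes its speed limit or range.

ROBOT

A 6-joint arm with a two-finger parallel gripper is mounted at the origin on the work surface. World frame = base frame: x ahead of the robot, y to its left, z up, the work surface at z = 0. Lengths are in m, angles in degrees, forces in N, time in s.
With the tool pointing down it reaches from about 0.35 to 0.875 m from the base axis. Payload 4.2 kg.
Tool frame: the origin (TCP) lies on the front face of the gripper's body, between the roots of the fingers; the fingertips stand 70 mm ahead of it and the grasp point (between the pads) lies 51 mm ahead of it; x points along the fingers, y is the direction in which the jaws open and shut, and the axes are right-handed (so a half turn about x gives the same grasp; the last joint's range is limited). The gripper opens to 87 mm and grips with 3 to 60 N. Pads are 19 mm wide; open, the fingers measure 117 mm over their backs; the gripper's body (75 mm by 190 mm) begins 51 mm behind the grasp point.
Start: joints at [87.983, 22.042, 0.453, 0, -68.411, -14.817], TCP at [0.181, 0.598, 0.292] pointing down, gripper open.
Joint ranges: [-179.83, 179.83], [-69.29, 118.12], [-61.27, 80.66], [-181.25, 117.63], [-171.15, -9.14], [-177.46, 177.46]. Speed limits (degrees/s): [159.86, 159.86, 180, 180, 180, 180].

INTERFACE

Orientations are given as a 3x3 rotation matrix whose columns are the frame's x, y, z axes.
In Python, from station import r, viewer, spotter gives the robot as it stands.
- The arm moves only by the tool move_arm, never from a script. Its argument "series" is a list that holds one entry, the list of rows, each a list of 7 numbers: the turn, a rotation vector about the world's x, y, z scaled (see below), then the shift along the world's x, y, z scaled (see below), then the opening, from 0 (shut) to 1 (fully open). A call has 1 to 20 rows; each row shifts and turns the pose as measured when the row begins; what a row does not reach is not made up. The controller multiplies each number of a shift by 60 mm and each number of a turn by 8 degrees. A row lasts 1/8 s, in which the tool goes at most 62.5 mm and 10.7 degrees, less where a joint would pass 70% of its speed; a pose out of reach is approached as far as the arm can. A call with a number of a shift or a turn outside -1 to 1 is refused whole. A call with a gripper value outside its range is refused whole. The fingers move at their own pace and stop on an object; the grip force is fixed at half the most. Time passes only in rows, so rows that do not move let the fingers close. It gives the time, the measured TCP pose, the force and the opening at its end, in the units of the state.
- r.sense(): the state, without advancing time (a new reading comes with each control period).
- viewer.capture(name): name is "scene" or "top" or "wrist"; returns (picture, depth): 420x560x3 uint8, red, green, blue; 420x560 float32, m along the optical axis (not along the pixel's ray), 0 where there is no reading.
- viewer.camera_params(name): a dict with "mtx" (3x3 intrinsics, pixels), "dist_coeffs" ([k1, k2, p1, p2, k3] as OpenCV has them; the pictures are not rectified), "pose" (4x4, takes a point from camera to world coordinates). Camera axes: x right, y down, z forward; pixel columns grow to the right and rows downward; lengths in m; the calibration is good to about 2 mm. A picture is of the moment at which its call begins: read the wrist's pose just before it. camera_params takes no time and is no camera call; for the wrist camera it gives the pose at the moment of the call.
- r.finish_job(): hands the job in, once; it reports no verdict.
Trained networks look in the newest picture that a camera, given by its name, has taken for a name from the list of things; names that differ only in an ending like _2 or _b are one class to them, and where a whole thing is asked for, a point or a joint stands for the part that bears it (a point fixed in the world has none). Each returns a list of dicts, best first, with "conf" (0 to 1); they miss things now and then, are a little off and sometimes report something else, mostly with a low value. They report only what shows in the picture. A call takes as long as a camera call. They do not tell look-alikes from the thing itself.
- spotter.find_in(camera, name): "centre" ([column, row] in pixels, amid what is visible of it).
- spotter.trace(camera, name): "mask" (420x560 bool, what is visible of it) and "centre" ([column, row] in pixels, amid what is visible of it).
The state is a dict: "time_s": time; "joints": joint angles; "joint_velocities": joint speeds; "effort": joint torques, N m; "tcp_pos": TCP position; "ee_rot": TCP orientation; "wrist_force": force on the tool from outside, world axes, zero at the start; "moment": the same for the moment, N m; "gripper_width": opening from 0.0 (shut) to 1.0 (fully open).
Only numpy, scipy, OpenCV 4.12 (cv2) and the standard library are available. Lean on these libraries where they do the work, as an engineer would, in place of code of your own. Each camera call takes 0.05 s, during which the arm holds its last target.

## Working session

There is one attempt and no reset: what is moved stays moved. The work goes in short steps, Python scripts to look and compute and a tool call to move; the robot and the scene stay as the last step left them, time stands still between calls to the robot, and variables do not carry over. Pictures are saved under pics/ and viewed, and the job is handed in when it is done.

Besides the shell and the picture viewer there is one more tool, called after "Emit:" as name(argument=value, ...) on one line, values as JSON. move_arm: Moves the arm, as the interface text tells. Its arguments: {"type":"object","properties":{"series":{"type":"array","items":{"type":"array","items":{"type":"array","items":{"type":"number","minimum":-1,"maximum":1}}}}},"required":["series"]}

```bash
ls; mkdir -p pics; python3 - <<'E'
from station import r, viewer, spotter
import cv2,numpy as np
for c in ["scene","top"]:
    im,d=viewer.capture(c); cv2.imwrite(f"pics/{c}0.png",im[:,:,::-1])
    p=viewer.camera_params(c); print(c,np.round(p["mtx"],1).tolist(),np.round(p["dist_coeffs"],3),np.round(p["pose"],3).tolist())
    for n in ["sextant_case","small_case","berth"]:
        for t in spotter.trace(c,n): print(n,round(t["conf"],2),np.round(t["centre"]),t["mask"].sum())
print(r.sense())
E
```

```text
pics
scene [[498.2, 0.0, 284.0], [0.0, 498.2, 210.5], [0.0, 0.0, 1.0]] [-0.017  0.     0.     0.     0.   ] [[-0.821, 0.486, -0.299, 0.806], [0.571, 0.684, -0.454, 0.521], [-0.016, -0.544, -0.839, 0.954], [0.0, 0.0, 0.0, 1.0]]
sextant_case 0.88 [273. 199.] 5708
sextant_case 0.63 [485. 262.] 7380
small_case 0.63 [209. 233.] 3142
berth 0.8 [361. 362.] 5019
top [[404.4, 0.0, 281.2], [0.0, 404.4, 207.6], [0.0, 0.0, 1.0]] [-0.081  0.     0.     0.     0.   ] [[0.074, -0.975, 0.212, 0.347], [-0.997, -0.073, 0.012, 0.044], [0.003, -0.212, -0.977, 0.725], [0.0, 0.0, 0.0, 1.0]]
sextant_case 0.77 [322. 213.] 9057
sextant_case 0.71 [339. 136.] 4567
sextant_case 0.61 [ 80. 358.] 10543
small_case 0.62 [337. 138.] 4528
berth 0.72 [110. 166.] 6183
{'time_s': 0.4, 'joints': array([ 8.79825579e+01,  2.20502129e+01,  4.42877008e-01, -3.78922577e-03,
       -6.84116393e+01, -1.48161567e+01]), 'joint_velocities': array([ 0.07352713, -0.03703815,  0.0899958 ,  0.06319876, -0.06576862,
       -0.0760463 ]), 'effort': array([ 4.38810284e-04, -3.89969695e+01,  1.87332720e+01,  4.21817333e+00,
        1.42204409e-02, -7.84719873e-05]), 'tcp_pos': array([0.18095479, 0.59815221, 0.29208354]), 'ee_rot': array([[-7.31157948e-05, -2.89616417e-01, -9.57142793e-01],
       [-3.28807725e-04, -9.57142737e-01,  2.89616425e-01],
       [-9.99999943e-01,  3.35891479e-04, -2.52458631e-05]]), 'wrist_force': array([-0.14677783, -0.3842776 ,  0.18405756]), 'moment': array([ 0.00189587, -0.01554147, -0.03455484]), 'gripper_width': 0.999432956991125}
```

View pics/scene0.png

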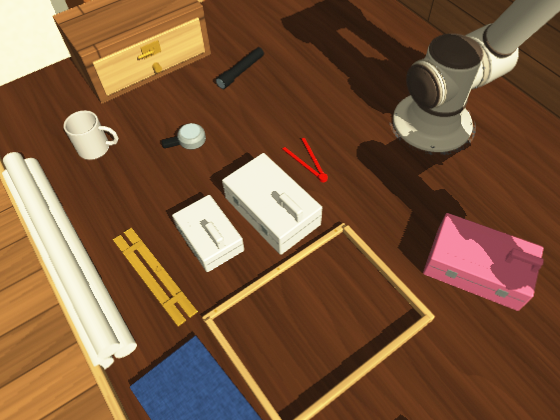

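View pics/top0.png

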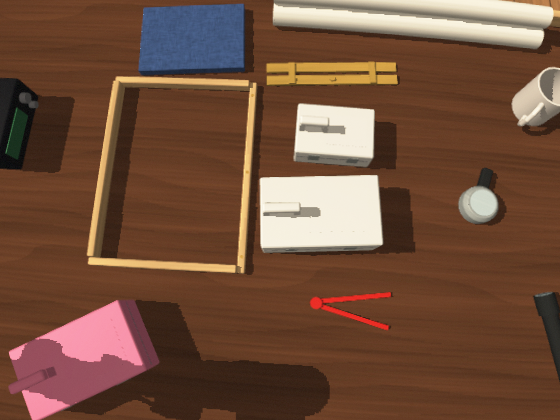

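The top view shows the large white case at about (322,213), its handle bar at (281,209) and the sill running from (252,85) to (242,270). The small case is at (335,135). The pink decoy is at the lower left. Next I'll measure poses.

```bash
cat > h.py <<'E'
from station import r, viewer, spotter
import cv2,numpy as np
def cloud(c,save=None):
    p=viewer.camera_params(c); im,d=viewer.capture(c)
    if save: cv2.imwrite(f"pics/{save}.png",im[:,:,::-1])
    h,w=d.shape; u,v=np.meshgrid(np.arange(w),np.arange(h))
    pts=np.stack([u,v],-1).reshape(-1,1,2).astype(np.float64)
    n=cv2.undistortPoints(pts,p["mtx"],p["dist_coeffs"]).reshape(h,w,2)
    P=np.concatenate([n,np.ones((h,w,1))],-1)*d[...,None]
    W=P@p["pose"][:3,:3].T+p["pose"][:3,3]; W[d==0]=np.nan
    return im,d,W
def rect(pts):
    (c,s,a)=cv2.minAreaRect((pts*1000).astype(np.float32)); return np.round(c,1),np.round(s,1),round(a,2)
E
python3 - <<'E'
from h import *
for c in ["top","scene"]:
    im,d,W=cloud(c)
    print(c)
    for n in ["sextant_case","small_case"]:
        for t in spotter.trace(c,n):
            m=t["mask"]; m=cv2.erode(m.astype(np.uint8),np.ones((3,3)))>0
            P=W[m]; P=P[np.isfinite(P).all(1)]
            col=np.median(im[m],0)
            for lo,hi in [(.065,.083),(.047,.063),(.1,.118),(.083,.094)]:
                Q=P[(P[:,2]>lo)&(P[:,2]<hi)]
                if len(Q)>60: print(n,round(t["conf"],2),col,lo,len(Q),"medz",np.round(np.median(Q[:,2]),4),rect(Q[:,:2]))
    t=spotter.trace(c,"berth")[0]; P=W[t["mask"]];P=P[np.isfinite(P).all(1)]
    for lo,hi in [(.01,.017),(.019,.025),(.026,.034)]:
        Q=P[(P[:,2]>lo)&(P[:,2]<hi)]; print("berth",lo,len(Q),rect(Q[:,:2]))
    # floor check
    print("table z",np.nanmedian(W[...,2]))
E
```

```text
top
sextant_case 0.91 [245. 239. 223.] 0.065 7828 medz 0.0751 (array([486.8, -12.2]), array([118.2, 194.6]), 5.67)
sextant_case 0.91 [245. 239. 223.] 0.047 139 medz 0.0543 (array([427.6, -15.2]), array([  1.4, 183.2]), 5.48)
sextant_case 0.91 [245. 239. 223.] 0.1 401 medz 0.1093 (array([481.8,  51.7]), array([16.3, 58.2]), 5.44)
sextant_case 0.84 [153.  81.  95.] 0.065 8866 medz 0.075 (array([218.7, 356. ]), array([118.5, 199.9]), 30.16)
sextant_case 0.84 [153.  81.  95.] 0.047 217 medz 0.0541 (array([267.4, 270.8]), array([113.1,   3.1]), 30.92)
sextant_case 0.84 [153.  81.  95.] 0.1 409 medz 0.1093 (array([186.6, 411.6]), array([17.3, 58.6]), 31.28)
small_case 0.92 [245. 238. 221.] 0.047 3387 medz 0.0551 (array([638.7, -31.9]), array([136.9,  92.1]), 89.97)
small_case 0.92 [245. 238. 221.] 0.083 241 medz 0.0895 (array([640.2,   7.6]), array([48.4, 15. ]), 89.3)Traceback (most recent call last):
  File "<stdin>", line 13, in <module>
IndexError: list index out of range
```

```bash
python3 - <<'E'
from h import *
ims=[]
for c in ["top","scene"]:
    im,d,W=cloud(c)
    print(c)
    hsv=cv2.cvtColor(im,cv2.COLOR_RGB2HSV)
    o=(hsv[...,0]>12)&(hsv[...,0]<30)&(hsv[...,1]>70)&(hsv[...,2]>120)
    reg=(W[...,0]>.2)&(W[...,0]<.85)&(W[...,1]>.09)&(W[...,1]<.48)
    for lo,hi in [(.010,.0165),(.019,.0245),(.027,.034)]:
        m=o&reg&(W[...,2]>lo)&(W[...,2]<hi)
        n,l,st,ce=cv2.connectedComponentsWithStats(m.astype(np.uint8))
        for i in range(1,n):
            if st[i,4]>100:
                Q=W[l==i]; print(lo,st[i,4],np.round(ce[i]),rect(Q[:,:2]),np.round(np.median(Q[:,2]),4))
    for n in ["sextant_case"]:
        for t in spotter.trace(c,n):
            m=t["mask"]; P=W[m]; P=P[np.isfinite(P).all(1)]
            for lo,hi in [(.065,.083),(.1,.118)]:
                Q=P[(P[:,2]>lo)&(P[:,2]<hi)]
                if len(Q)>60: print(n,round(t["conf"],2),lo,len(Q),rect(Q[:,:2]))
E
```

```text
top
0.01 1299 [246. 179.] (array([562.9, 121.2]), array([367.4,  13.9]), 1.74) 0.0139
0.019 825 [183.  81.] (array([735.4, 264.6]), array([ 15.2, 260.2]), 1.81) 0.0217
0.019 1106 [162. 265.] (array([382.3, 255.3]), array([ 14.7, 261.4]), 1.4) 0.0218
0.027 1188 [103. 168.] (array([554.7, 384.9]), array([337.4,  14.7]), 1.51) 0.0299
sextant_case 0.92 0.065 8112 (array([487.9, -12.6]), array([120.7, 199.3]), 5.58)
sextant_case 0.92 0.1 401 (array([481.8,  51.7]), array([16.4, 58.3]), 5.84)
sextant_case 0.86 0.065 9134 (array([218.5, 356.8]), array([120.8, 201.4]), 30.11)
sextant_case 0.86 0.1 433 (array([185.7, 413.2]), array([17.3, 60.8]), 31.09)
scene
0.01 972 [274. 272.] (array([564.2, 124.2]), array([366.1,  15.7]), 1.77) 0.0129
0.019 630 [389. 272.] (array([384.4, 257.4]), array([ 15.3, 260.7]), 1.41) 0.0211
0.019 771 [243. 370.] (array([737.2, 253.5]), array([ 14. , 233.7]), 1.71) 0.0212
0.027 1061 [363. 368.] (array([549.3, 386.9]), array([320.3,  13.7]), 1.62) 0.0292
sextant_case 0.84 0.065 4056 (array([489.1,  -9.3]), array([121.8, 201.8]), 5.2)
sextant_case 0.84 0.1 216 (array([482.5,  55.2]), array([16.9, 59.5]), 6.17)
sextant_case 0.69 0.065 5174 (array([220. , 359.1]), array([123.9, 200.6]), 30.15)
sextant_case 0.69 0.1 291 (array([187.5, 415.6]), array([17.8, 59.8]), 30.52)
```

Emit:
move_arm(series=[[[0,0,-0.6,0.36,-0.65,0,1],[0,0,-0.6,0.36,-0.65,0,1],[0,0,-0.6,0.36,-0.65,0,1],[0,0,-0.6,0.36,-0.65,0,1],[0,0,-0.6,0.36,-0.65,0,1],[0,0,-0.6,0.36,-0.65,0,1],[0,0,-0.6,0.36,-0.65,0,1],[0,0,-0.6,0.36,-0.65,0,1],[0,0,-0.6,0.36,-0.65,0,1],[0,0,-0.6,0.36,-0.65,0,1],[0,0,-0.6,0.36,-0.65,0,1],[0,0,-0.6,0.36,-0.65,0,1],[0,0,-0.6,0.36,-0.65,0,1],[0,0,-0.6,0.36,-0.65,0,1],[0,0,0,0,0,0,1]]])

```text
time_s: 2.68
tcp_pos: [0.4903, 0.0346, 0.2949]
ee_rot: [[0.01, -0.998, -0.068], [0.003, -0.068, 0.998], [-1.0, -0.01, 0.002]]
wrist_force: [-0.1, 0.3, -0.2]
gripper_width: 1.003
```

Emit:
move_arm(series=[[[0,0.07,0.2,-0.13,0.28,-0.5,1],[0,0,0,0,0,-0.6,1],[0,0,0,0,0,0,1]]])

```text
time_s: 3.05
tcp_pos: [0.4822, 0.0523, 0.2287]
ee_rot: [[0.002, -0.995, -0.097], [0.004, -0.097, 0.995], [-1.0, -0.003, 0.004]]
wrist_force: [0.4, 0.6, 0.6]
gripper_width: 1.001
```

```bash
python3 - <<'E'
from h import *
im,d,W=cloud("wrist","w1")
m=(W[...,2]>.098)&(W[...,2]<.118)&(W[...,0]>.42)&(W[...,0]<.54)&(W[...,1]>-.05)&(W[...,1]<.15)
n,l,st,ce=cv2.connectedComponentsWithStats(m.astype(np.uint8))
for i in range(1,n):
  if st[i,4]>200: print(st[i,4],ce[i],rect(W[l==i][:,:2]),np.median(W[l==i][:,2]))
s=r.sense();print(s["tcp_pos"],s["ee_rot"].round(3),s["time_s"])
E
```

```text
1516 [277.40963061 221.50263852] (array([482.8,  53. ]), array([15.9, 58.9]), 5.17) 0.10934010459297816
[0.48351822 0.05268012 0.23056363] [[ 0.007 -0.995 -0.098]
 [ 0.005 -0.098  0.995]
 [-1.    -0.007  0.004]] 3.1
```

View pics/w1.png

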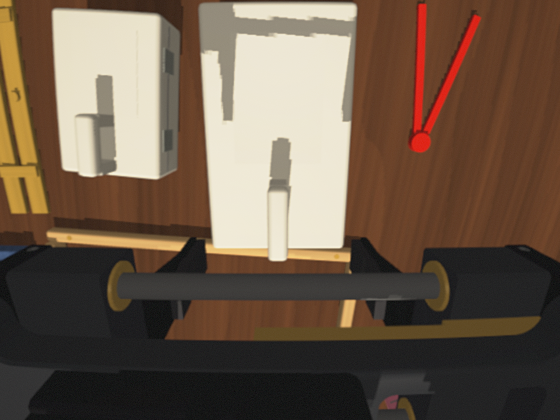

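The wrist view shows the large case's handle at (277,221), centred between the fingers (TCP 483.5/52.7, handle 482.8/53). I'll descend and grip.

Emit:
move_arm(series=[[[0,0.05,0,0,0,-0.6,1],[0,0,0,0,0,-0.6,1],[0,0,0,0,0,0,1]]])

```text
time_s: 3.48
tcp_pos: [0.4874, 0.0551, 0.1635]
ee_rot: [[0.012, -0.995, -0.102], [0.009, -0.102, 0.995], [-1.0, -0.013, 0.008]]
wrist_force: [0.2, -0.2, 1.3]
gripper_width: 1.004
```

Emit:
move_arm(series=[[[-0.06,0.09,0,-0.07,-0.04,-0.16,1],[0,0,0,0,0,0,1]]])

```text
time_s: 3.72
tcp_pos: [0.4851, 0.0536, 0.1571]
ee_rot: [[0.005, -0.995, -0.103], [0.002, -0.103, 0.995], [-1.0, -0.005, 0.002]]
wrist_force: [-0.9, 0.1, 0.2]
gripper_width: 0.999
```

Close enough. I'll fine-tune and close.

Emit:
move_arm(series=[[[0,0.03,0,-0.04,0,-0.05,1],[0,0,0,0,0,0,0],[0,0,0,0,0,0,0],[0,0,0,0,0,0,0],[0,0,0,0,0,0,0],[0,0,0,0,0,0,0],[0,0,0,0,0,0,0]]])

```text
time_s: 4.6
tcp_pos: [0.4836, 0.054, 0.1562]
ee_rot: [[0.005, -0.995, -0.104], [0.004, -0.104, 0.995], [-1.0, -0.006, 0.003]]
wrist_force: [-0.4, 0.6, -0.1]
gripper_width: 0.402
```

Emit:
move_arm(series=[[[0,0,0,0,0,0,0],[0,0,0,0,0,0,0],[0,0,0,0,0,0,0],[0,0,0,0,0,0,0],[0,0,0,0,0,0,0]]])

```text
time_s: 5.22
tcp_pos: [0.4829, 0.0538, 0.156]
ee_rot: [[0.003, -0.995, -0.102], [0.003, -0.102, 0.995], [-1.0, -0.003, 0.003]]
wrist_force: [-1.0, 0.6, 0.3]
gripper_width: 0.181
```

Emit:
move_arm(series=[[[0.22,0.02,0,0.01,-0.08,0.08,0],[0.22,0.02,0,0.01,-0.08,0.08,0],[0.22,0.02,0,0.01,-0.08,0.08,0],[0.22,0.02,0,0.01,-0.08,0.08,0],[0,0,0,0,0,0,0]]])

```text
time_s: 5.85
tcp_pos: [0.484, 0.0348, 0.1727]
ee_rot: [[-0.012, -0.995, -0.103], [0.129, -0.103, 0.986], [-0.992, -0.001, 0.13]]
wrist_force: [-0.1, 2.7, -1.1]
gripper_width: 0.182
```

```bash
cat >> h.py <<'E'
from scipy.spatial.transform import Rotation as R
B0=np.array([.563,.1155,0]); hb=np.radians(91.65)
bx=np.array([np.cos(hb),np.sin(hb),0]); by=np.array([-bx[1],bx[0],0])
def case(c="top",save=None):
    im,d,W=cloud(c,save)
    m=None
    for t in spotter.trace(c,"sextant_case"):
        mm=cv2.erode(t["mask"].astype(np.uint8),np.ones((5,5)))>0
        if mm.sum()<1500: continue
        hsv=cv2.cvtColor(im,cv2.COLOR_RGB2HSV)[mm]
        if np.median(hsv[:,1])<60: m=mm;break
    if m is None: print("no case"); return
    P=W[m];P=P[np.isfinite(P).all(1)]
    P=P[(P[:,2]>.055)&(P[:,2]<.135)]
    # robust plane lid: ransac
    rng=np.random.default_rng(0);best=None;bn=0
    for _ in range(300):
        a=P[rng.choice(len(P),3)];n=np.cross(a[1]-a[0],a[2]-a[0]);L=np.linalg.norm(n)
        if L<1e-6: continue
        n/=L
        if abs(n[2])<.9: continue
        k=abs((P-a[0])@n)<.0015
        if k.sum()>bn: bn=k.sum();best=k
    Q=P[best];c0=Q.mean(0);n=np.linalg.svd(Q-c0,full_matrices=False)[2][2];n*=np.sign(n[2])
    e1=np.cross(np.array([0,1.,0]),n);e1/=np.linalg.norm(e1);e2=np.cross(n,e1)
    q=np.stack([(Q-c0)@e1,(Q-c0)@e2],1)
    (cc,s,a)=cv2.minAreaRect((q*1000).astype(np.float32))
    box=cv2.boxPoints((cc,s,a))
    ed=box[1]-box[0] if np.linalg.norm(box[1]-box[0])>np.linalg.norm(box[2]-box[1]) else box[2]-box[1]
    ed/=np.linalg.norm(ed); ed*=np.sign(ed[1])
    fx=ed[0]*e1+ed[1]*e2; top=c0+(cc[0]*e1+cc[1]*e2)/1000
    mid=top-.075*n
    tail=mid-.1*fx;front=mid+.1*fx
    tb=lambda p:np.round([(p-B0)@bx*1000,(p-B0)@by*1000,p[2]*1000],1)
    print(c,"n",len(Q),"size",np.round(s,1),"tilt",round(np.degrees(np.arccos(n[2])),2),"pitch",round(np.degrees(np.arcsin(fx[2])),2),"yaw-berth",round(np.degrees(np.arctan2(fx@by,fx@bx)),2),"tail(b)",tb(tail),"front(b)",tb(front),"tail(w)",np.round(tail*1000,1))
E
python3 - <<'E'
from h import *
case("top","t2"); case("scene","s2")
E
```

```text
top n 2853 size [114.2 195.2] tilt 6.17 pitch 6.15 yaw-berth 4.36 tail(b) [-224.1   73.9    0.4] front(b) [-25.8  89.1  21.8] tail(w) [ 4.955e+02 -1.106e+02  4.000e-01]
scene n 630 size [112.5 191.4] tilt 6.04 pitch 6.04 yaw-berth 5.08 tail(b) [-2.18e+02  6.59e+01  2.00e-01] front(b) [-19.9  83.5  21.2] tail(w) [ 5.034e+02 -1.043e+02  2.000e-01]
```

View pics/s2.png

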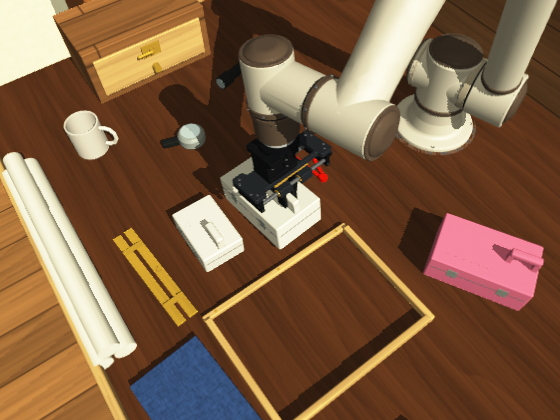

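Emit:
move_arm(series=[[[0,0,-0.1,-0.005,0.2,0.01,0],[0,0,-0.1,-0.005,0.2,0,0],[0,0,-0.1,-0.005,0.2,0,0],[0,0,-0.1,-0.005,0.2,0,0],[0,0,-0.1,-0.005,0.2,0,0],[0,0,0,0,0,0,0]]])

```text
time_s: 6.8
tcp_pos: [0.4786, 0.0936, 0.1689]
ee_rot: [[-0.015, -0.999, -0.037], [0.117, -0.039, 0.992], [-0.993, 0.01, 0.117]]
wrist_force: [-1.1, 4.5, 2.3]
gripper_width: 0.18
```

```bash
python3 - <<'E'
from h import *
case("top","t3"); case("scene","s3")
E
```

```text
top n 3679 size [114.9 175.2] tilt 4.87 pitch 4.86 yaw-berth 0.73 tail(b) [-178.8   87.2   -0.5] front(b) [20.4 89.7 16.5] tail(w) [481.  -65.8  -0.5]
scene n 765 size [112.4 191.6] tilt 4.86 pitch 4.83 yaw-berth 0.02 tail(b) [-163.2   82.5   -0.5] front(b) [36.1 82.6 16.3] tail(w) [485.2 -50.   -0.5]
```

Tail is on the table and the front is resting on the sill at x≈+33 mm (pitch 4.9°, as the geometry predicts). Releasing.

Emit:
move_arm(series=[[[0,0,0,0,0,0,0.6],[0,0,0,0,0,0,0.8],[0,0,0,0,0,0,0.8],[0,0,0,0,0,0,0.8],[0,0,0,0,0,0,0.8],[0,0,0,0,0,0,0.8],[0,0,0,0,0,0,0.8],[0,0,0,0,0,0,0.8]]])

```text
time_s: 8.0
tcp_pos: [0.479, 0.0915, 0.1691]
ee_rot: [[-0.014, -0.999, -0.036], [0.116, -0.038, 0.993], [-0.993, 0.01, 0.116]]
wrist_force: [0.6, 0.5, 0.7]
gripper_width: 0.795
```

```bash
python3 - <<'E'
from h import *
case("top","t4"); case("scene","s4")
E
```

```text
top n 3661 size [114.7 173.4] tilt 4.69 pitch 4.69 yaw-berth 0.39 tail(b) [-180.    87.3   -0.5] front(b) [19.3 88.7 15.9] tail(w) [480.9 -66.9  -0.5]
scene n 685 size [111.4 190.4] tilt 4.32 pitch 4.32 yaw-berth 0.68 tail(b) [-164.2   80.2    0.3] front(b) [35.2 82.6 15.4] tail(w) [ 4.875e+02 -5.090e+01  3.000e-01]
```

Emit:
move_arm(series=[[[0,0,0,0,-0.05,0.5,0.8],[0,0,0,0,-0.05,0.5,0.8],[0,0,0,0,-0.05,0.5,0.8],[0.15,0,0,0.02,-0.6,0.1,0.8],[0.15,0,0,0.02,-0.6,0,0.8],[0.15,0,0,0.02,-0.6,0,0.8],[0.15,0,0,0,-0.6,0,0.8],[0.15,0,0,0,-0.6,0,0.8],[0.15,0,0,0,-0.6,0,0.8],[0,0,0,0,0,0,0.8]]])

```text
time_s: 9.45
tcp_pos: [0.4818, -0.1398, 0.2685]
ee_rot: [[-0.012, -0.999, -0.04], [0.242, -0.042, 0.969], [-0.97, 0.002, 0.243]]
wrist_force: [-0.1, 0.8, 0.0]
gripper_width: 0.8
```

```bash
python3 - <<'E'
from h import *
case("top","t5"); case("scene","s5")
E
```

```text
top n 6271 size [115.1 193.1] tilt 4.63 pitch 4.63 yaw-berth 0.26 tail(b) [-171.8   88.     0.2] front(b) [27.5 88.9 16.4] tail(w) [ 4.80e+02 -5.88e+01  2.00e-01]
scene n 2332 size [114.3 192.8] tilt 4.54 pitch 4.54 yaw-berth 1.06 tail(b) [-164.9   79.5   -0.3] front(b) [34.4 83.2 15.5] tail(w) [ 4.882e+02 -5.160e+01 -3.000e-01]
```

View pics/s5.png

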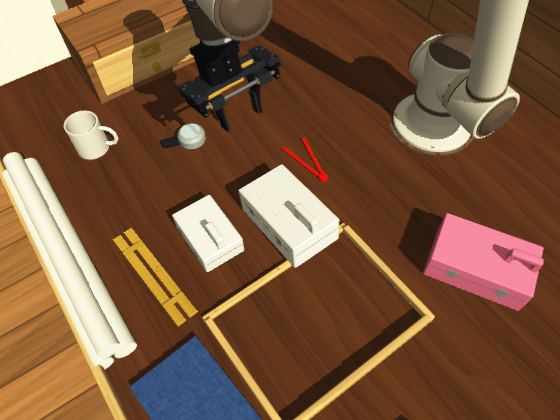

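The case rests on the sill near (290,215) and is free. The gripper is behind it near (245,110). Now I'll descend behind the tail.

Emit:
move_arm(series=[[[0,0,0,0.02,0,-0.48,0.8],[0,0,0,0,0,-0.48,0.8],[0,0,0,0,0,-0.48,0.8],[0,0,0,0,0,-0.48,0.8],[0,0,0,0,0,-0.3,0.8],[0,0,0,0,0,0,0.8]]])

```text
time_s: 10.4
tcp_pos: [0.4838, -0.1298, 0.1342]
ee_rot: [[-0.011, -0.998, -0.058], [0.241, -0.059, 0.969], [-0.97, -0.003, 0.242]]
wrist_force: [0.3, 0.3, 1.1]
gripper_width: 0.794
```

Emit:
move_arm(series=[[[0,0,-0.2,0,0,-0.24,0.8],[0,0,0,0,0,0,0.8]]])

```text
time_s: 10.65
tcp_pos: [0.4846, -0.1288, 0.1203]
ee_rot: [[-0.002, -0.999, -0.032], [0.241, -0.032, 0.97], [-0.97, -0.006, 0.241]]
wrist_force: [0.1, -0.4, 0.0]
gripper_width: 0.798
```

Emit:
move_arm(series=[[[0,0,0,-0.01,0.25,0,0.8],[0,0,0,-0.01,0.25,0,0.8],[0,0,0,-0.01,0.2,0,0.8],[0,0,0,-0.005,0.2,0,0.8],[0,0,0,-0.005,0.2,0,0.8],[0,0,0,-0.005,0.2,0,0.8],[0,0,0,-0.005,0.2,0,0.8],[0,0,0,-0.005,0.2,0,0.8]]])

```text
time_s: 11.65
tcp_pos: [0.4823, -0.0245, 0.1227]
ee_rot: [[0.003, -0.999, -0.037], [0.233, -0.035, 0.972], [-0.973, -0.011, 0.232]]
wrist_force: [-0.5, -9.0, 2.5]
gripper_width: 0.8
```

```bash
python3 - <<'E'
from h import *
case("top","t6"); case("scene","s6")
E
```

```text
no case
scene n 2622 size [114.7 194.7] tilt 6.72 pitch 6.72 yaw-berth 0.67 tail(b) [-97.9  81.2   1.7] front(b) [100.8  83.5  25.1] tail(w) [484.6  15.3   1.7]
```

View pics/s6.png

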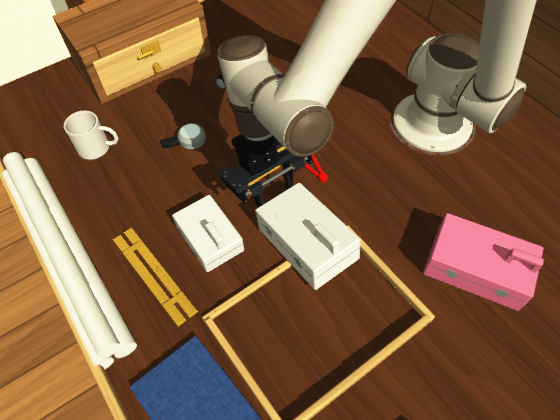

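Straight and sliding, with about 9 N of push and the front 100 mm past the sill face. Continuing over the tip point.

Emit:
move_arm(series=[[[0,0,0,-0.005,0.2,0,0.8],[0,0,0,-0.005,0.2,0,0.8],[0,0,0,-0.005,0.2,0,0.8],[0,0,0,-0.005,0.2,0,0.8],[0,0,0,-0.005,0.2,0,0.8]]])

```text
time_s: 12.48
tcp_pos: [0.481, 0.0331, 0.1236]
ee_rot: [[0.003, -0.999, -0.036], [0.228, -0.035, 0.973], [-0.974, -0.012, 0.228]]
wrist_force: [0.3, -3.9, -1.6]
gripper_width: 0.802
```

```bash
python3 - <<'E'
from h import *
case("scene","s7")
E
```

```text
scene n 2863 size [113.  189.7] tilt 6.59 pitch -6.58 yaw-berth 0.3 tail(b) [-53.2  79.7  21.4] front(b) [145.5  80.7  -1.5] tail(w) [484.8  60.1  21.4]
```

View pics/s7.png

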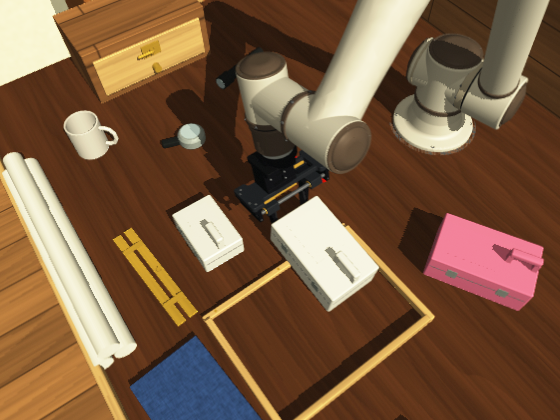

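The case has tipped inward: front on the berth floor, tail at about 21 mm. Finishing the push.

Emit:
move_arm(series=[[[0,0,0,-0.005,0.2,0,0.8],[0,0,0,-0.005,0.2,0,0.8],[0,0,0,-0.005,0.2,0,0.8],[0,0,0,-0.005,0.2,0,0.8],[0,0,0,-0.005,0.2,0,0.8],[0,0,0,-0.005,0.2,0,0.8],[0,0,0,0,0.15,0,0.8],[0,0,0,0,0,0,0.8]]])

```text
time_s: 13.58
tcp_pos: [0.4778, 0.1206, 0.1228]
ee_rot: [[-0.0, -0.999, -0.038], [0.228, -0.037, 0.973], [-0.974, -0.008, 0.228]]
wrist_force: [-0.1, -0.2, -1.1]
gripper_width: 0.801
```

```bash
python3 - <<'E'
from h import *
case("scene","s8")
E
```

```text
scene n 3170 size [115.7 192.7] tilt 0.12 pitch 0.09 yaw-berth 0.2 tail(b) [38.5 81.8 -0.7] front(b) [238.5  82.5  -0.4] tail(w) [480.1 151.7  -0.7]
```

View pics/s8.png

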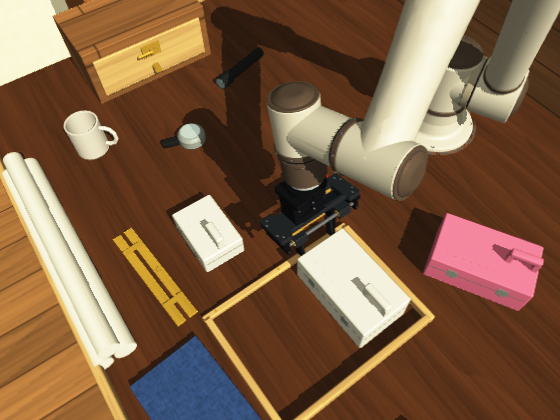

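The case is flat inside: tail 38 mm, front 238 mm, yaw 0.2°. Backing off and up.

Emit:
move_arm(series=[[[0,0,0,0,-0.3,0,0.8],[0,0,0,0,-0.3,0.1,0.8],[0,0,0,0,-0.3,0.3,0.8],[0,0,0,0,-0.2,0.5,0.8],[0,0,0,0,0,0.5,0.8],[0,0,0,0,0,0.5,0.8],[0,0,0,0,0,0,0.8],[0,0,0,0,0,0,0.8]]])

```text
time_s: 14.68
tcp_pos: [0.4784, 0.0441, 0.2437]
ee_rot: [[0.008, -1.0, -0.029], [0.231, -0.027, 0.973], [-0.973, -0.015, 0.231]]
wrist_force: [-0.4, -0.8, -0.0]
gripper_width: 0.799
```

```bash
python3 - <<'E'
from h import *
case("scene","s9"); case("top","t9")
im,d,W=cloud("scene")
for t in spotter.trace("scene","small_case"):
    P=W[t["mask"]];Q=P[(P[:,2]>.05)&(P[:,2]<.06)]
    if len(Q)>50: print("small",round(t["conf"],2),rect(Q[:,:2]))
s=r.sense();print(s["time_s"],s["wrist_force"],s["tcp_pos"],s["joint_velocities"].round(2))
E
```

```text
scene n 3080 size [113.6 193.3] tilt 0.26 pitch 0.25 yaw-berth 0.01 tail(b) [38.8 81.5 -1.3] front(b) [238.8  81.6  -0.5] tail(w) [480.4 151.9  -1.3]
no case
small 0.88 (array([641.4, -29.1]), array([ 95.3, 141.5]), 0.03)
14.975 [0.17836107 0.46467779 0.46024225] [0.47869081 0.04492291 0.24313626] [ 0.24  0.05  0.2   0.02 -0.07 -0.07]
```

View pics/s9.png

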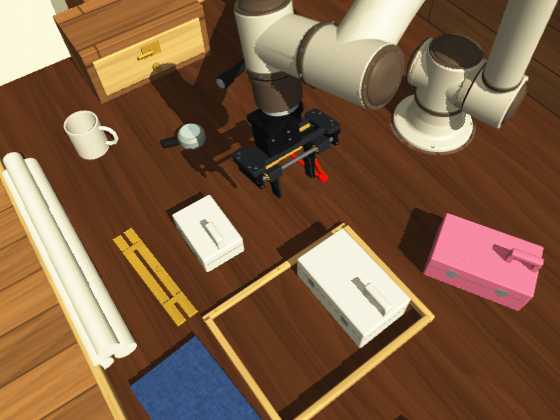

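The case lies flat inside the rails near (352,285), the small case hasn't moved, and the gripper is clear. Handing in.

```bash
python3 -c "
from station import r
print(r.finish_job())"
```

```text
the job is handed in; nothing more can be done
None
```

The larger white case is stowed flat inside the berth, and I handed the job in at about 15 s of the 51 s allowed. I gripped the handle, tipped the front onto the sill with the tail on the table, and straightened the yaw. Then I let go and pushed it over the sill from behind with the open fingers.

- **Resting on the sill:** after I let go, the front edge sat about 30 mm past the sill's outer face, roughly 16 mm up, with the tail at table height.
- **Push:** the force reading was about 9 N with the front at about 101 mm. The case stayed within about 1° of straight.
- **Final position:** the tail is 39 mm and the front 239 mm from the sill's outer face, about 82 mm to one side of the middle. Tilt is about 0.3° and it points straight in, within about 0.2°.
- **Small case:** it measures within about 3 mm of where it started, which is about the measurement error.
- **Robot:** the gripper is clear of everything and the wrist force is near zero.

**Checks that failed or disagreed:**
- The top and scene cameras disagreed by up to about 8 mm on the case, and by about 16 mm along its length while the gripper hid part of it.
- The network did not find the case in the top view after the push, so the final pose rests on the scene camera alone. The margins are much larger than these differences.

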